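# Wipe broken rack fragments off a slanted light panel

## Robot

A 6-joint arm with a two-finger parallel gripper is mounted at the origin on the work surface. World frame = base frame: x ahead of the robot, y to its left, z up, the work surface at z = 0. Lengths are in m, angles in rad, forces in N, time in s.
With the tool pointing down it reaches from about 0.35 to 0.775 m from the base axis. Payload 5.5 kg.
Tool frame: the origin (TCP) lies midway between the tips of the shut fingers; the grasp point (between the pads) lies 19 mm behind it; z points along the fingers, y is the line along which they close (so a half turn about z gives the same grasp; the last joint's range is limited). The gripper opens to 85 mm and grips with 20 to 120 N. Pads are 22 mm wide; open, the fingers measure 114 mm over their backs; the gripper's body (76 mm by 85 mm) begins 54 mm behind the grasp point. The pads swing forward as they close: fully open they stand 13 mm farther back than shut.
Start: joints at [1.12, 0.313, 0.046, 1.304, 0, 1.431], TCP at [0.176, 0.547, 0.203] pointing down, gripper open.
Joint ranges: [-2.76, 2.76], [-0.86, 1.69], [-1.03, 1.26], [-2.2, 2.34], [-1.47, 1.5], [-3.14, 3.14]. Speed limits (rad/s): [2.57, 2.57, 3.14, 3.14, 3.14, 3.14].

## Interface

Orientations are given as a unit quaternion [w, x, y, z].
In Python, from workcell import get_state, read_camera, camera_info, hand_in, recognise gives the robot as it stands.
- The arm moves only by the tool arm_command, never from a script. Its argument "moves" is one flat list of numbers, 7 for each row, row after row: the opening, from -1 (shut) to 1 (fully open), then the shift along the tool's x, y, z in mm, then the turn, a rotation vector about the tool's x, y, z in rad. A call has 1 to 8 rows; each row shifts and turns the commanded pose from where the row before left it, along the tool's axes as they then stand; what a row does not reach is not made up. A row lasts 1/8 s, in which the tool goes at most 62.5 mm and 10.7 degrees, less where a joint would pass 70% of its speed; a pose out of reach is approached as far as the arm can. A call with a gripper value outside its range is refused whole. The fingers move at their own pace and stop on an object; "newtons" is the grip in N (left out, the last holds). Time passes only in rows, so rows that do not move let the fingers close. It gives the time, the measured TCP pose, the force, the opening and the grip force at its end, in the units of the state.
- get_state(): the state, without advancing time (a new reading comes with each control period).
- read_camera(name): name is "scene" or "top" or "wrist"; returns (picture, depth): 420x560x3 uint8, blue, green, red; 420x560 float32, m along the optical axis (not along the pixel's ray), 0 where there is no reading.
- camera_info(name): a dict with "fovy" (degrees; the focal length in pixels is half the picture's height over the tangent of half this angle, whatever the lens; pixels are square), "cx", "cy" (the principal point, pixels), "k1" (the pictures are not rectified: a ray, as slopes to the right and down, at radius r is drawn at 1 + k1 r^2 times it, then the intrinsics apply), "eye" and "orientation" of the camera in the world; the wrist camera has in their place "tool_from_camera" (4x4, takes a point from camera to tool coordinates, whose origin is the TCP and whose axes are the flange's). Camera axes: x right, y down, z forward; pixel columns grow to the right and rows downward; lengths in m; the calibration is good to about 2 mm. A picture is of the moment at which its call begins: read the wrist's pose just before it. camera_info takes no time and is no camera call.
- hand_in(): hands the job in; it is judged then, once.
Trained networks look in the newest picture that a camera, given by its name, has taken for a name from the list of things; names that differ only in an ending like _2 or _b are one class to them, and where a whole thing is asked for, a point or a joint stands for the part that bears it (a point fixed in the world has none). Each returns a list of dicts, best first, with "confidence" (0 to 1); they miss things now and then, are a little off and sometimes report something else, mostly with a low value. They report only what shows in the picture. A call takes as long as a camera call. They do not tell look-alikes from the thing itself.
- recognise(camera, label): "point" ([column, row] in pixels, amid what is visible of it).
The state is a dict: "clock": time; "joint_pos": joint angles; "qvel": joint speeds; "tau": joint torques, N m; "tcp_pos": TCP position; "orientation": TCP orientation; "wrist_force": force on the tool from outside, world axes, zero at the start; "ft_torque": the same for the moment, N m; "finger_gap": finger opening in m; "grip_force": force on a finger pad.
Only numpy, scipy, OpenCV 4.12 (cv2) and the standard library are available. Lean on these libraries where they do the work, as an engineer would, in place of code of your own. Each camera call takes 0.05 s, during which the arm holds its last target. There are 200 camera calls.

## Task

Five broken orange rack fragments litter the slanted white light panel. Pick up the yellow scraper from its mat, press its sole flat and gently against the panel and, never leaning hard on it or touching a fragment with the gripper, wipe all five fragments sideways off the panel into the blue waste tray beside it. Then stand the scraper upright back on its mat, let go, and leave the tube rack, the blue-capped jar and the small green box with the white lid where they are.

Things in the scene. Friction and masses are not known exactly. Their poses are not given: they have to be found in the camera images.
- panel_face: white face of the fixed slanted light panel, 200 x 200 mm. Origin at the face's centre, on its surface, 100 mm above the bench. z: outward normal, 24 degrees from vertical, leaning to the robot; x up the slope; y level across it. A blue lip along the low edge (x -100 to -92 mm) rises 12 mm above the face; sides and top edge are open. Slab 40 mm thick
- tray: blue open waste tray, fixed, 230 x 105 mm, 40 mm high, 4 mm walls, standing against the left or the right side of the panel (varies), 5 mm from its edge and below it. Origin at the centre of its underside, z up, long side along x
- rack: orange tube rack with capped tubes, loose, 200 x 95 mm, 56 mm high over the tubes, on the panel's other side: do not disturb. Origin at the centre of its underside, z up, long side along x
- mat: black rubber mat, fixed, 150 (x) x 90 (y) x 5 mm, on the bench at the far left or far right; origin at the centre of its underside, z up
- scraper: yellow scraper block with a black rubber sole, loose, about 0.14 kg, standing upright on the mat. Foot 110 (x) x 26 (y) mm, 18 mm high; above it a grip 70 (x) x 18 (y) mm, from 18 to 72 mm above the sole. Origin at the centre of the sole's underside, z up along the grip, x along its length
- flask: glass jar with a blue cap, loose, 60 mm diameter, 120 mm high, on the other side from the mat: do not disturb. Origin at the centre of its underside
- tipbox: green box with a white lid, loose, 75 x 110 x 50 mm, behind the panel: do not disturb. Origin at the centre of its underside
- chip0: orange L- or T-shaped plastic fragment, one of five alike, about 22 x 17 mm and 8 mm thick, lying flat; origin at the middle of its underside, z up out of its flat top
- chip1: orange L- or T-shaped plastic fragment, one of five alike, about 22 x 17 mm and 8 mm thick, lying flat; origin at the middle of its underside, z up out of its flat top
- chip2: orange L- or T-shaped plastic fragment, one of five alike, about 22 x 17 mm and 8 mm thick, lying flat; origin at the middle of its underside, z up out of its flat top
- chip3: orange L- or T-shaped plastic fragment, one of five alike, about 22 x 17 mm and 8 mm thick, lying flat; origin at the middle of its underside, z up out of its flat top
- chip4: orange L- or T-shaped plastic fragment, one of five alike, about 22 x 17 mm and 8 mm thick, lying flat; origin at the middle of its underside, z up out of its flat top
Things that resemble listed ones, but are neither listed nor needed, are in the scene too. Of the things shaped like the mat, the black one is meant.

How it is judged:
By the outcome, as a careful person would: the job done as asked, in the order asked, and still so for the second after the job is handed in, with the robot touching nothing.
It also fails if it takes over 67 s, if anything falls off the work surface, if the arm or the gripper's body presses on something with over 40 N, if the wrist force passes 120 N, or if a joint passes its speed limit or range.

## Working session

There is one attempt and no reset: what is moved stays moved. The work goes in short steps, Python scripts to look and compute and a tool call to move; the robot and the scene stay as the last step left them, time stands still between calls to the robot, and variables do not carry over. Pictures are saved under pics/ and viewed, at most 10 in all, crops included, and the job is handed in when it is done.

Besides the shell and the picture viewer there is one more tool, called after "Emit:" in YAML: its name, and indented under it one key for each argument. arm_command: Moves the arm, as the interface text tells. Its arguments: {"type":"object","properties":{"moves":{"type":"array"},"newtons":{"type":"number"}},"required":["moves"]}

```bash
ls; mkdir -p pics; cat > h.py <<'E'
import numpy as np, cv2
from scipy.spatial.transform import Rotation as R
from workcell import *
def q2R(q): return R.from_quat([q[1],q[2],q[3],q[0]]).as_matrix()
def cam(name):
    ci=camera_info(name); f=210/np.tan(np.radians(ci['fovy'])/2)
    if 'eye' in ci:
        o=np.array(ci['orientation']); M=o if o.shape==(3,3) else q2R(o); e=np.array(ci['eye'])
    else:
        s=get_state(); T=np.array(ci['tool_from_camera']); Rt=q2R(s['orientation'])
        M=Rt@T[:3,:3]; e=Rt@T[:3,3]+np.array(s['tcp_pos'])
    return dict(f=f,cx=ci['cx'],cy=ci['cy'],k1=ci['k1'],M=M,e=e)
def ray(c,uv):
    d=(np.atleast_2d(np.array(uv,float))-[c['cx'],c['cy']])/c['f']; s=d.copy()
    for _ in range(20): s=d/(1+c['k1']*(s**2).sum(1,keepdims=True))
    return np.c_[s,np.ones(len(s))]
def pt(c,uv,depth):  # depth scalar(s)
    return (ray(c,uv)*np.atleast_1d(depth)[:,None])@c['M'].T+c['e']
def cloud(c,D):
    v,u=np.mgrid[0:420,0:560]; P=pt(c,np.c_[u.ravel(),v.ravel()],D.ravel()).reshape(420,560,3)
    P[D<=0]=np.nan; return P
def proj(c,P):
    p=(np.atleast_2d(P)-c['e'])@c['M']; s=p[:,:2]/p[:,2:]; s=s*(1+c['k1']*(s**2).sum(1,keepdims=True))
    return s*c['f']+[c['cx'],c['cy']]
E
python3 - <<'E'
from h import *
print(get_state())
for n in ['scene','top']:
    print(camera_info(n))
    c=cam(n); im,D=read_camera(n); cv2.imwrite(f'pics/{n}0.png',im); np.save(f'{n}0.npy',D)
    P=cloud(c,D)
    for l in ['panel_face','tray','rack','mat','scraper','flask','tipbox','chip0']:
        for r in recognise(n,l):
            u,v=map(int,np.round(r['point'])); print(n,l,round(r['confidence'],2),u,v,P[v,u].round(3))
print(camera_info('wrist'))
E
```

```text
pics
{'clock': 0.0, 'joint_pos': array([ 1.12042382e+00,  3.14021912e-01,  4.49723696e-02,  1.30360211e+00,
       -7.14010867e-06,  1.43119019e+00]), 'qvel': array([-0.00053168,  0.00106902, -0.000478  ,  0.00130461, -0.00029529,
        0.00048102]), 'tau': array([ 2.39140652e-03, -4.80620706e+01,  2.98535442e+01,  1.91245554e-02,
       -1.77289462e-04,  5.67350156e-06]), 'tcp_pos': array([0.17559369, 0.54693663, 0.20219398]), 'orientation': array([-2.66283848e-04,  1.54758608e-01,  9.87951878e-01, -8.88632627e-04]), 'wrist_force': array([ 0.03890484, -0.53413019, -0.56473001]), 'ft_torque': array([ 0.04266963, -0.00797829,  0.03230277]), 'grip_force': 0.0, 'finger_gap': 0.08559298201818466}
{'fovy': 43.00248275720494, 'cx': 277.2292959973914, 'cy': 217.513714001116, 'k1': -0.1624793672319365, 'eye': array([ 1.73461531, -0.46899878,  1.02095576]), 'orientation': array([-0.3771211 ,  0.73117489,  0.50970542, -0.25172075])}
scene tray 0.76 252 269 [ 0.647 -0.117  0.006]
scene rack 0.81 357 246 [0.691 0.193 0.039]
scene mat 0.97 409 241 [0.686 0.383 0.003]
scene mat 0.92 307 202 [0.3
[... 957 characters left out ...]
  0.111]
top tipbox 0.88 282 116 [0.811 0.038 0.049]
top chip0 0.64 259 146 [0.687 0.08  0.135]
top chip0 0.59 296 147 [ 0.696 -0.004  0.123]
top chip0 0.52 261 196 [0.584 0.07  0.082]
top chip0 0.45 292 209 [ 0.562 -0.005  0.066]
{'fovy': 60.74402927083565, 'cx': 277.90584932950276, 'cy': 214.02762850820938, 'k1': -0.04893296979547695, 'tool_from_camera': array([[-5.34401947e-04, -9.58409377e-01, -2.85396533e-01,
         7.31598079e-02],
       [ 9.99999128e-01, -8.56951594e-04,  1.00529939e-03,
         3.76372588e-04],
       [-1.20805938e-03, -2.85395747e-01,  9.58408998e-01,
        -1.70197342e-01],
       [ 0.00000000e+00,  0.00000000e+00,  0.00000000e+00,
         1.00000000e+00]])}
```

View pics/top0.png

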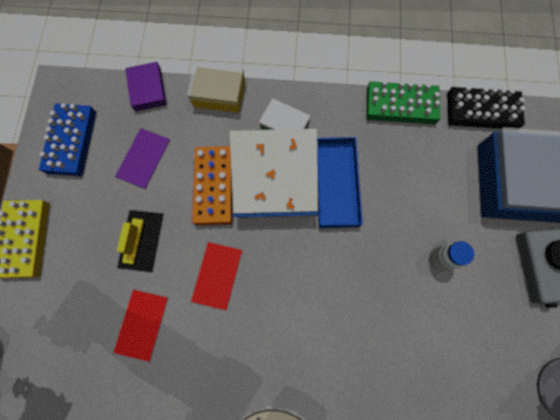

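View pics/scene0.png

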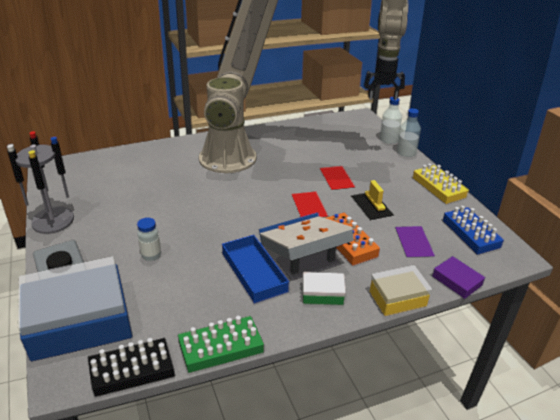

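The top picture shows the black mat at (141,240) with the yellow scraper standing on it. The decoy mats are red at (216,276) and (142,327) and purple at (143,157). The orange rack at (212,185) is the one against the panel. The panel carries chips at (260,149), (293,145), (271,175), (260,196) and (291,205), and the blue tray is on its right (-y) at (338,182). I'll measure from depth next.

```bash
cat > m.py <<'E'
from h import *
def rect(P2):
    (c,(w,h),a)=cv2.minAreaRect((np.asarray(P2)*1000).astype(np.float32))
    if w<h: w,h,a=h,w,a+90
    a=(a+90)%180-90
    return np.round(c,1),round(w,1),round(h,1),round(a,1)
def masks(im):
    H=cv2.cvtColor(im,cv2.COLOR_BGR2HSV).astype(int); h,s,v=H[...,0],H[...,1],H[...,2]
    return dict(yellow=(h>20)&(h<35)&(s>150)&(v>60),orange=(h>3)&(h<18)&(s>120)&(v>90),white=(s<60)&(v>140),black=(v<45),blue=(h>100)&(h<125)&(s>150))
def panel(P,im,verbose=True):
    m=masks(im)
    box=(P[...,0]>.5)&(P[...,0]<.77)&(P[...,1]>-.09)&(P[...,1]<.16)&(P[...,2]>.045)&(P[...,2]<.16)
    Q=P[box&m['white']]
    for _ in range(4):
        c=Q.mean(0); n=np.linalg.svd(Q-c)[2][2]; n*=np.sign(n[2]); Q=Q[abs((Q-c)@n)<.004]
    return Q,c,n,box&m['orange']
E
python3 - <<'E'
from m import *
for n in ['top','scene']:
    c=cam(n); im=cv2.imread(f'pics/{n}0.png'); D=np.load(f'{n}0.npy'); P=cloud(c,D); m=masks(im)
    Q,o,nn,om=panel(P,im); print(n,'panel',len(Q),o.round(4),nn.round(4),'tilt',np.degrees(np.arccos(nn[2])).round(2),'rms',np.std((Q-o)@nn), 'yaw', np.degrees(np.arctan2(-nn[1],-nn[0])).round(1))
    # face frame
    x=np.array([-nn[0],-nn[1],0]); x/=np.linalg.norm(x); y=np.cross([0,0,1],x); xs=np.cross(y,nn)
    print(' rect in slope coords',rect(np.c_[(Q-o)@xs,(Q-o)@y]))
    k,lab,st,ce=cv2.connectedComponentsWithStats(om.astype(np.uint8))
    for i in range(1,k):
        if st[i,4]>8: q=np.nanmean(P[lab==i],0)-o; print('  chip',ce[i].round(),st[i,4],(np.array([q@xs,q@y,q@nn])*1000).round(1))
    near=(abs(P[...,0]-.46)<.12)&(abs(P[...,1]-.37)<.12)
    q=P[near&m['yellow']]; print(' scraper n',len(q),'z',np.nanpercentile(q[:,2],[2,50,95,99]).round(4))
    t=q[q[:,2]>.066]; print(' top',len(t),rect(t[:,:2]),'z',np.median(t[:,2]).round(4)); print(' all',rect(q[:,:2]))
    b=P[near&m['black']&(P[...,2]<.02)]; print(' mat',rect(b[:,:2]),np.median(b[:,2]).round(4))
    tb=m['blue']&(P[...,0]>.5)&(P[...,0]<.8)&(P[...,1]>-.2)&(P[...,1]<-.05)&(P[...,2]<.055)
    b=P[tb]; print(' tray',rect(b[:,:2]),np.percentile(b[:,2],[2,98]).round(3))
im=cv2.imread('pics/top0.png'); cv2.imwrite('pics/crop.png',cv2.resize(im[110:290,100:370],None,fx=2.9,fy=2.9,interpolation=cv2.INTER_CUBIC))
E
```

```text
top panel 6429 [0.6436 0.0432 0.1029] [-0.4043 -0.0393  0.9138] tilt 23.97 rms 0.0015113336223256844 yaw 5.6
 rect in slope coords (array([-3. ,  0.4]), 199.3, 191.1, -89.9)
  chip [293. 144.] 40 [ 58.3 -44.7   8. ]
  chip [260. 147.] 34 [53.2 29.9  8.3]
  chip [271. 174.] 41 [-7.7  7.3  8. ]
  chip [260. 196.] 40 [-59.7  33.9   7.8]
  chip [290. 204.] 38 [-80.4 -35.6   8. ]
 scraper n 747 z [0.0036 0.041  0.0776 0.0787]
 top 266 (array([464.1, 378. ]), 69.4, 19.1, -1.8) z 0.0757
 all (array([467.1, 387. ]), 116.3, 45.6, -2.2)
 mat (array([469.5, 367.2]), 144.8, 85.7, -1.7) 0.0047
 tray (array([ 650.9, -113.3]), 229.2, 103.4, 5.6) [0.001 0.04 ]
scene panel 549 [0.6279 0.0472 0.095 ] [-0.3826 -0.049   0.9226] tilt 22.69 rms 0.0010379923575552668 yaw 7.3
 rect in slope coords (array([14.9, -5.4]), 210.3, 186.5, 84.2)
  chip [306. 222.] 19 [-38.2  29.1   5. ]
  chip [281. 227.] 17 [-61.3 -41.8   4.4]
  chip [306. 228.] 22 [14.3  1.1  6.4]
  chip [323. 229.] 26 [74.8 22.2  7. ]
  chip [300. 237.] 25 [ 78.5 -53.9   9. ]
 scraper n 332 z [0.0094 0.0394 0.0776 0.0801]
 top 81 (array([472.4, 377.2]), 69.0, 19.1, -4.8) z 0.0748
 all (array([470.8, 386.2]), 111.8, 45.6, -4.6)
 mat (array([473.6, 362.1]), 146.4, 84.2, 1.9) 0.0047
 tray (array([ 654.7, -115.2]), 237.9, 106.8, 5.5) [-0.001  0.04 ]
```

View pics/crop.png

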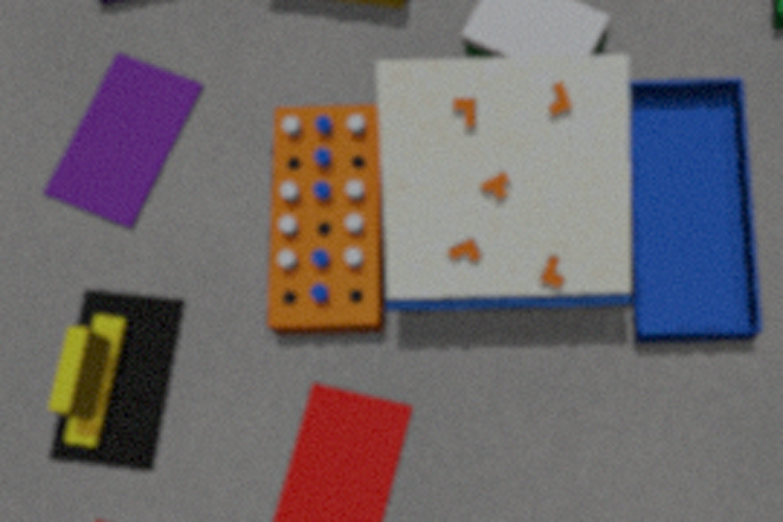

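The crop confirms it: the scraper stands on the black mat at crop (85,380), clear of the red and purple decoys. I'll move the wrist camera above it.

Emit:
arm_command:
  moves: [1,0,0,0,0,0,-0.14,1,0,0,0,0,0,-0.14,1,-49,-26.5,0,0,0,0,1,-49,-26.5,0,0,0,0,1,-49,-26.5,0,0,0,0,1,-49,-26.5,0,0,0,0,1,-49,-26.5,0,0,0,0,1,-49,-26.5,0,0,0,0]
  newtons: 50

```text
clock: 1.9
tcp_pos: [0.4664, 0.3785, 0.2033]
orientation: [0.0, 0.015, 1.0, 0.0]
wrist_force: [0.7, 0.3, -0.6]
finger_gap: 0.0854
grip_force: 0.0
```

```bash
cat > w.py <<'E'
from m import *
import sys
c=cam('wrist'); s=get_state(); im,D=read_camera('wrist'); cv2.imwrite(f'pics/w{sys.argv[1]}.png',im)
P=cloud(c,D); m=masks(im)
print(s['clock'],s['tcp_pos'].round(4),q2R(s['orientation']).round(3).tolist(),s['wrist_force'].round(2))
near=(abs(P[...,0]-.46)<.13)&(abs(P[...,1]-.37)<.11)&(D>.12)
q=P[near&m['yellow']]; print('z',np.nanpercentile(q[:,2],[1,50,95,99]).round(4))
t=q[(q[:,2]>.070)&(q[:,2]<.085)]; print(' top',len(t),rect(t[:,:2]),np.median(t[:,2]).round(4))
t=q[(q[:,2]>.018)&(q[:,2]<.027)]; print(' foot top',len(t),rect(t[:,:2]),np.median(t[:,2]).round(4))
b=P[near&m['black']&(P[...,2]<.012)]; print(' mat',rect(b[:,:2]),np.median(b[:,2]).round(4))
for l in ['scraper','mat']:
    for r in recognise('wrist',l): u,v=np.round(r['point']).astype(int); print(l,r['confidence'],u,v,P[v,u].round(4))
E
python3 w.py 1
```

```text
1.9 [0.4664 0.3785 0.2033] [[-1.0, 0.031, 0.0], [0.031, 1.0, 0.0], [-0.0, 0.0, -1.0]] [ 0.65  0.29 -0.56]
z [0.0044 0.0752 0.0774 0.0779]
 top 1657 (array([464.7, 381.9]), 69.7, 18.0, -3.8) 0.0764
 foot top 1045 (array([465., 382.]), 110.3, 25.9, -3.8) 0.0223
 mat (array([469.2, 370.9]), 147.7, 89.7, -1.8) 0.0046
scraper 0.69 280 175 [0.4478 0.3817 0.077 ]
mat 0.97 260 177 [0.4628 0.3608 0.0033]
mat 0.94 72 115 [0.3924 0.1734 0.0043]
mat 0.77 221 27 [0.3181 0.3306 0.005 ]
mat 0.62 305 344 [0.6691 0.406  0.0045]
```

Emit:
arm_command:
  moves: [1,1.5,3.5,20,0,0,0.035,1,0,0,50,0,0,0,1,0,0,50,0,0,0,1,0,0,35,0,0,0,1,0,0,14,0,0,0,-1,0,0,0,0,0,0,-1,0,0,0,0,0,0,-1,0,0,0,0,0,0]
  newtons: 60

```text
clock: 3.05
tcp_pos: [0.4646, 0.3839, 0.0359]
orientation: [0.001, 0.033, 0.999, 0.001]
wrist_force: [0.1, -0.6, 0.6]
finger_gap: 0.0323
grip_force: 0.0
```

Emit:
arm_command:
  moves: [-1,0,0,0,0,0,0,-1,0,0,0,0,0,0,-1,0,0,0,0,0,0]

```text
clock: 3.42
tcp_pos: [0.4643, 0.3833, 0.0356]
orientation: [0.001, 0.033, 0.999, 0.0]
wrist_force: [-0.6, -1.9, 5.7]
finger_gap: 0.0165
grip_force: 59.1
```

```bash
python3 w.py 2; python3 -c "
from h import *
print(get_state())"
```

```text
3.425 [0.4643 0.3833 0.0356] [[-0.998, 0.066, 0.002], [0.066, 0.998, 0.001], [-0.002, 0.001, -1.0]] [-0.58 -1.9   5.71]
z [0.0054 0.0759 0.0774 0.078 ]
 top 6531 (array([464.3, 383.7]), 69.8, 18.3, -4.1) 0.0765
 foot top 2495 (array([441. , 384.1]), 62.6, 26.0, -3.8) 0.0226
 mat (array([468.4, 370.3]), 148.0, 89.7, -1.9) 0.0044
scraper 0.84 275 243 [0.4413 0.3843 0.0766]
scraper 0.32 230 188 [0.4341 0.3584 0.0039]
mat 0.95 231 191 [0.4358 0.3588 0.0044]
mat 0.63 158 13 [0.3402 0.3308 0.0041]
{'clock': 3.575, 'joint_pos': array([ 5.56948326e-01,  4.60428776e-01, -1.61025725e-01,  9.47141929e-01,
       -3.00889374e-04,  6.23052520e-01]), 'qvel': array([ 0.00086226, -0.00031609,  0.00039882, -0.00055729, -0.0015864 ,
        0.00211777]), 'tau': array([ 3.58980428e-01, -4.94835734e+01,  2.53061378e+01, -6.06935509e-01,
        2.43934281e-01,  2.12070410e-02]), 'tcp_pos': array([0.46430825, 0.38325403, 0.03559183]), 'orientation': array([9.97692933e-04, 3.30462244e-02, 9.99453208e-01, 4.86958144e-04]), 'wrist_force': array([-0.22187847, -2.02362665,  6.02682544]), 'ft_torque': array([-0.26728092,  0.18011638, -0.00698677]), 'grip_force': 59.11250710487366, 'finger_gap': 0.01636572865608789}
```

Emit:
arm_command:
  moves: [-1,0,0,-10,0,0,0,-1,0,0,-40,0,0,0,-1,0,0,-50,0,0,0,-1,0,0,-50,0,0,0,-1,0,0,-50,0,0,0,-1,0,0,-20,0,0,0,-1,0,0,0,0,0,0]

```text
clock: 4.45
tcp_pos: [0.4642, 0.3836, 0.2563]
orientation: [0.002, 0.033, 0.999, 0.001]
wrist_force: [-0.3, 0.0, -1.8]
finger_gap: 0.0165
grip_force: 59.0
```

```bash
cat > d.py <<'E'
from h import *
import sys
# panel frame from top-camera fit (face origin)
o=np.array([.6436,.0432,.1029]); n=np.array([-.4043,-.0393,.9138]); n/=np.linalg.norm(n)
hx=np.array([-n[0],-n[1],0]); hx/=np.linalg.norm(hx); Y=np.cross([0,0,1],hx); X=np.cross(Y,n)
O=o-.007*X+.0004*Y
RT=np.c_[-X,np.cross(-n,-X),-n]   # tool axes
S=.0306                            # sole beyond TCP
def now():
    s=get_state(); Rt=q2R(s['orientation']); p=s['tcp_pos']; sole=p+S*Rt[:,2]; q=sole-O
    return s,Rt,p,np.array([q@X,q@Y,q@n])*1000
def report():
    s,Rt,p,q=now(); e=R.from_matrix(Rt.T@RT).as_rotvec(); f=s['wrist_force']
    print('t',s['clock'],'sole in panel mm',q.round(1),'rotvec to align (tool)',e.round(3),'F panel',np.round([f@X,f@Y,f@n],2),'T',s['ft_torque'].round(2),'gap',round(s['finger_gap'],4),'grip',round(s['grip_force'],1))
    return s,Rt,p,q
if __name__=='__main__':
    s,Rt,p,q=report()
    if len(sys.argv)>3:
        t=np.array(list(map(float,sys.argv[1:4])))/1000
        sole=O+t[0]*X+t[1]*Y+t[2]*n; tcp=sole-S*RT[:,2]
        print('O',O.round(4),'target tcp',tcp.round(4),'shift in tool now',(Rt.T@(tcp-p)*1000).round(1),'shift in aligned tool',(RT.T@(tcp-p)*1000).round(1))
E
python3 d.py -35 78 60
```

```text
t 4.45 sole in panel mm [-76.  355.8 171.3] rotvec to align (tool) [-0.032 -0.414 -0.161] F panel [-0.99  0.06 -1.5 ] T [-0.02 -0.04 -0.01] gap 0.0165 grip 59.0
O [0.6372 0.043  0.1001] target tcp [0.5612 0.114  0.1686] shift in tool now [-114.2 -262.9   87.4] shift in aligned tool [ -28.7 -277.8  108.7]
```

Emit:
arm_command:
  moves: [-1,0,0,0,-0.011,-0.138,-0.054,-1,0,0,0,-0.011,-0.138,-0.054,-1,0,0,0,-0.011,-0.138,-0.054,-1,-6,-55.5,0,0,0,0,-1,-6,-55.5,0,0,0,0,-1,-6,-55.5,10,0,0,0,-1,-6,-55.5,40,0,0,0,-1,-5,-55.5,50,0,0,0]

```text
clock: 5.45
tcp_pos: [0.5493, 0.1251, 0.1832]
orientation: [0.206, -0.048, 0.977, 0.01]
wrist_force: [1.1, 0.9, -1.4]
finger_gap: 0.0159
grip_force: 59.1
```

Emit:
arm_command:
  moves: [-1,0,0,10,0,0,0,-1,0,0,0,0,0,0]

```text
clock: 5.7
tcp_pos: [0.552, 0.1269, 0.173]
orientation: [0.203, -0.048, 0.978, 0.01]
wrist_force: [0.6, -0.1, -1.8]
finger_gap: 0.0163
grip_force: 59.3
```

```bash
python3 d.py -35 78 15; python3 - <<'E'
from m import *
from d import O,X,Y,n
c=cam('wrist'); im,D=read_camera('wrist'); cv2.imwrite('pics/w3.png',im); P=cloud(c,D)
c2=cam('top'); im2,D2=read_camera('top'); cv2.imwrite('pics/top3.png',im2)
m=masks(im); L=(P-O)@np.c_[X,Y,n]*1000
w=m['white']&(abs(L[...,2])<8)&(abs(L[...,0])<105)&(abs(L[...,1])<105)
q=L[w]; print('face pts',len(q),'h pct',np.percentile(q[:,2],[5,50,95]).round(2)); A=np.c_[q[:,:2],np.ones(len(q))]; k=np.linalg.lstsq(A,q[:,2],rcond=None)[0]; print('plane slopes,offset',k.round(4),'x',np.percentile(q[:,0],[.5,99.5]).round(1),'y',np.percentile(q[:,1],[.5,99.5]).round(1))
om=m['orange']&(abs(L[...,0])<110)&(abs(L[...,1])<110)&(L[...,2]>3)&(L[...,2]<12)
k,lab,st,ce=cv2.connectedComponentsWithStats(om.astype(np.uint8))
for i in range(1,k):
    if st[i,4]>40: r=L[lab==i]; print('chip',ce[i].round(),st[i,4],r.min(0).round(1),r.max(0).round(1))
ym=m['yellow']&(D>0)&(D<.3); q=L[ym]; print('yellow',rect(q[:,:2]/1000),np.percentile(q[:,2],[1,50,99]).round(1))
E
```

```text
t 5.7 sole in panel mm [-40.7  91.8  67.2] rotvec to align (tool) [-0.    -0.008  0.001] F panel [-0.19 -0.15 -1.85] T [-0.02  0.53 -0.04] gap 0.0163 grip 59.3
O [0.6372 0.043  0.1001] target tcp [0.5794 0.1157 0.1275] shift in tool now [ -5.8 -13.8  52.1] shift in aligned tool [ -5.4 -13.8  52.2]
face pts 33992 h pct [-1.41 -0.3   0.8 ]
plane slopes,offset [ 0.0014  0.0019 -0.2348] x [-91.3  91.2] y [-97.8  70.8]
chip [107. 166.] 482 [-85.5 -43.4   4.4] [-59.3 -24.8  10.3]
chip [201. 192.] 452 [-62.7  23.4   3.2] [-44.4  49.    9.8]
chip [172. 257.] 398 [-12.2  -1.6   3.4] [ 9.  21.5  9.8]
chip [200. 314.] 74 [46.  23.8  6.4] [54.4 32.2  9.2]
chip [117. 325.] 238 [ 53.4 -52.3   5.9] [ 71.5 -34.4   9.3]
yellow (array([-50.5,  91.3]), 89.7, 25.5, 0.0) [ 83.5 138.5 140.6]
```

View pics/w3.png

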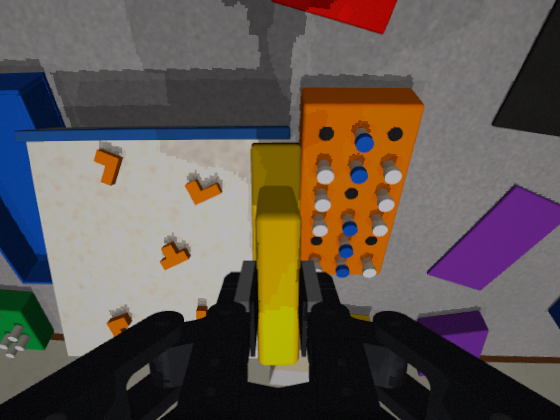

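Emit:
arm_command:
  moves: [-1,-6.5,-13.5,0,0,-0.008,0,-1,0,0,30,0,0,0,-1,0,0,22,0,0,0,-1,0,0,5,0,0,0,-1,0,0,4,0,0,0,-1,0,0,0,0,0,0]

```text
clock: 6.55
tcp_pos: [0.5865, 0.117, 0.1236]
orientation: [0.21, -0.048, 0.976, 0.01]
wrist_force: [-0.3, -0.2, -2.0]
finger_gap: 0.0161
grip_force: 59.3
```

```bash
python3 d.py -34 78 0
```

```text
t 6.55 sole in panel mm [-29.8  78.5   8.5] rotvec to align (tool) [-0.     0.006  0.002] F panel [-1.07 -0.18 -1.66] T [-0.06  0.56 -0.02] gap 0.0161 grip 59.3
O [0.6372 0.043  0.1001] target tcp [0.5864 0.1164 0.1142] shift in tool now [ 4.  -0.5  8.5] shift in aligned tool [ 4.  -0.5  8.5]
```

Emit:
arm_command:
  moves: [-1,4,0,3,0,0.006,0,-1,0,0,2,0,0,0,-1,0,0,1.5,0,0,0,-1,0,0,1,0,0,0,-1,0,0,0,0,0,0]

```text
clock: 7.18
tcp_pos: [0.5855, 0.1168, 0.1142]
orientation: [0.207, -0.048, 0.977, 0.01]
wrist_force: [0.6, -0.8, -1.4]
finger_gap: 0.0164
grip_force: 59.5
```

```bash
python3 d.py -34 78 0
```

```text
t 7.175 sole in panel mm [-34.8  78.4   0.4] rotvec to align (tool) [-0.    -0.001  0.002] F panel [-0.11 -0.86 -1.5 ] T [-0.06  0.55  0.03] gap 0.0164 grip 59.5
O [0.6372 0.043  0.1001] target tcp [0.5864 0.1164 0.1142] shift in tool now [-0.7 -0.5  0.4] shift in aligned tool [-0.7 -0.4  0.4]
```

Emit:
arm_command:
  moves: [-1,0,0,0.5,0,0,0,-1,0,0,0,0,0,0]

```text
clock: 7.42
tcp_pos: [0.5855, 0.1167, 0.114]
orientation: [0.207, -0.048, 0.977, 0.01]
wrist_force: [-2.8, -1.2, 1.6]
finger_gap: 0.0162
grip_force: 59.9
```

Emit:
arm_command:
  moves: [-1,0,0,0.5,0,0,0,-1,0,0,0,0,0,0]

```text
clock: 7.68
tcp_pos: [0.5855, 0.1167, 0.1139]
orientation: [0.207, -0.048, 0.977, 0.01]
wrist_force: [-7.7, -1.9, 6.1]
finger_gap: 0.0167
grip_force: 60.7
```

```bash
python3 d.py -34 78 0
```

```text
t 7.675 sole in panel mm [-35.   78.3   0. ] rotvec to align (tool) [-0.001 -0.001  0.002] F panel [-4.74 -1.19  8.76] T [-0.24  1.16 -0.04] gap 0.0167 grip 60.7
O [0.6372 0.043  0.1001] target tcp [0.5864 0.1164 0.1142] shift in tool now [-0.9 -0.4  0. ] shift in aligned tool [-0.9 -0.4  0. ]
```

Emit:
arm_command:
  moves: [-1,-0.5,-5,0,0,0,0,-1,0,-10,0,0,0,0,-1,0,-10,0,0,0,0]

```text
clock: 8.05
tcp_pos: [0.5895, 0.0924, 0.1145]
orientation: [0.208, -0.049, 0.977, 0.011]
wrist_force: [-3.4, 3.9, 5.3]
finger_gap: 0.0162
grip_force: 60.4
```

```bash
python3 d.py -34 50 0
```

```text
t 8.05 sole in panel mm [-33.1  53.8  -0.1] rotvec to align (tool) [0.002 0.001 0.002] F panel [-0.59  4.2   6.02] T [1.   0.52 0.45] gap 0.0162 grip 60.4
O [0.6372 0.043  0.1001] target tcp [0.5891 0.0885 0.1142] shift in tool now [ 0.9 -3.8 -0.1] shift in aligned tool [ 0.9 -3.8 -0.1]
```

Emit:
arm_command:
  moves: [-1,0.5,-12,0.1,0,0,0,-1,0,-12,0,0,0,0,-1,0,-12,0,0,0,0,-1,0,-12,0,0,0,0]

```text
clock: 8.55
tcp_pos: [0.5937, 0.0442, 0.1142]
orientation: [0.208, -0.049, 0.977, 0.011]
wrist_force: [-3.7, 5.0, 6.0]
finger_gap: 0.0161
grip_force: 60.4
```

```bash
python3 d.py -34 0 0
```

```text
t 8.55 sole in panel mm [-33.7   5.5  -0.1] rotvec to align (tool) [0.002 0.001 0.002] F panel [-0.51  5.37  6.81] T [1.13 0.58 0.49] gap 0.0161 grip 60.4
O [0.6372 0.043  0.1001] target tcp [0.5939 0.0388 0.1142] shift in tool now [ 0.3 -5.5 -0.1] shift in aligned tool [ 0.3 -5.5 -0.1]
```

Emit:
arm_command:
  moves: [-1,0,-13,0,0,0,0,-1,0,-14,0,0,0,0,-1,0,-14,0,0,0,0,-1,0,-14,0,0,0,0]

```text
clock: 9.05
tcp_pos: [0.5988, -0.0107, 0.1141]
orientation: [0.207, -0.048, 0.977, 0.01]
wrist_force: [-3.5, 5.0, 5.1]
finger_gap: 0.0164
grip_force: 60.4
```

```bash
python3 d.py -34 -125 0
```

```text
t 9.05 sole in panel mm [-33.9 -49.6  -0.2] rotvec to align (tool) [0.001 0.    0.002] F panel [-0.71  5.33  5.85] T [1.08 0.55 0.54] gap 0.0164 grip 60.4
O [0.6372 0.043  0.1001] target tcp [ 0.606  -0.0856  0.1142] shift in tool now [  0.2 -75.3  -0.3] shift in aligned tool [  0.1 -75.3  -0.2]
```

Emit:
arm_command:
  moves: [-1,0,-15,0,0,0,0,-1,0,-18,0,0,0,0,-1,0,-20,0,0,0,0,-1,0,-18,0,0,0,0,-1,0,-2,0,0,0,0,-1,0,0,-15,0,0,0,-1,0,0,-35,0,0,0,-1,0,0,0,0,0,0]

```text
clock: 10.05
tcp_pos: [0.5866, -0.0855, 0.1626]
orientation: [0.209, -0.049, 0.977, 0.009]
wrist_force: [0.5, -0.3, -1.8]
finger_gap: 0.0163
grip_force: 59.5
```

```bash
cat > look.py <<'E'
from m import *
from d import O,X,Y,n,report
import sys
report()
for name in ['top','wrist']:
    c=cam(name); im,D=read_camera(name); cv2.imwrite(f'pics/{name}{sys.argv[1]}.png',im); P=cloud(c,D)
    m=masks(im); L=(P-O)@np.c_[X,Y,n]*1000
    om=m['orange']&(abs(L[...,0])<150)&(L[...,1]<95)&(L[...,1]>-240)&(P[...,2]<.16)
    k,lab,st,ce=cv2.connectedComponentsWithStats(om.astype(np.uint8))
    for i in range(1,k):
        if st[i,4]>6: r=L[lab==i]; print(name,'orange',ce[i].round(),st[i,4],r.min(0).round(1),r.max(0).round(1),'z',np.nanmedian(P[lab==i][:,2]).round(3))
E
python3 look.py 4
```

```text
t 10.05 sole in panel mm [ -31.9 -123.    52.1] rotvec to align (tool) [-0.003  0.003  0.003] F panel [-0.3  -0.38 -1.87] T [-0.06  0.48 -0.03] gap 0.0163 grip 59.5
top orange [293. 144.] 39 [ 56.7 -50.3   4.8] [ 77.1 -38.8  11.5] z 0.134
top orange [260. 147.] 39 [47.  23.   5.4] [67.7 36.9 11.5] z 0.132
wrist orange [265.  98.] 388 [-119.7 -143.9  -58. ] [-106.5 -122.2  -35.3] z 0.012
wrist orange [249. 133.] 615 [-102.5 -160.4  -71.9] [ -67.  -134.2  -47.8] z 0.012
wrist orange [468. 325.] 369 [45.7 23.3 -0.3] [73.4 41.3  9.4] z 0.132
```

View pics/wrist4.png

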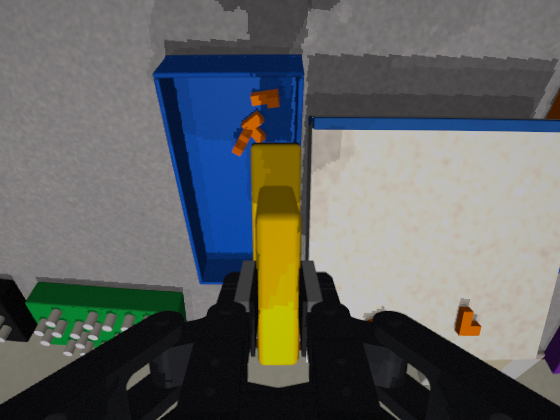

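The wrist view shows three chips in the tray, one at (265,98) and two touching at (249,133). The upper two are still on the panel, so I'll do the upper pass next.

Emit:
arm_command:
  moves: [-1,-14,40,0,0,0,0,-1,-15,40,0,0,0,0,-1,-15,40,0,0,0,0,-1,-15,40,0,0,0,0,-1,-13,41,0,0,0,0,-1,0,0,20,0,0,0,-1,0,0,20,0,0,0,-1,0,0,0,0,0,0]

```text
clock: 11.15
tcp_pos: [0.6452, 0.1234, 0.1477]
orientation: [0.204, -0.049, 0.978, 0.01]
wrist_force: [-0.1, -0.4, -1.9]
finger_gap: 0.0163
grip_force: 59.5
```

```bash
python3 d.py 40 78 0
```

```text
t 11.15 sole in panel mm [33.6 79.3  6.6] rotvec to align (tool) [ 0.    -0.008  0.002] F panel [-0.88 -0.37 -1.68] T [-0.1   0.55 -0.02] gap 0.0163 grip 59.5
O [0.6372 0.043  0.1001] target tcp [0.6537 0.1229 0.1443] shift in tool now [-6.3 -1.3  6.5] shift in aligned tool [-6.2 -1.3  6.6]
```

Emit:
arm_command:
  moves: [-1,-6,-1,2,0,-0.008,0,-1,0,0,2,0,0,0,-1,0,0,1,0,0,0,-1,0,0,0,0,0,0]

```text
clock: 11.65
tcp_pos: [0.6549, 0.1225, 0.1497]
orientation: [0.211, -0.048, 0.976, 0.01]
wrist_force: [0.0, 0.1, -1.7]
finger_gap: 0.0165
grip_force: 59.6
```

```bash
python3 d.py 40 78 0
```

```text
t 11.65 sole in panel mm [43.5 77.4  4.5] rotvec to align (tool) [-0.     0.007  0.002] F panel [-0.66  0.14 -1.55] T [-0.07  0.53 -0.01] gap 0.0165 grip 59.6
O [0.6372 0.043  0.1001] target tcp [0.6537 0.1229 0.1443] shift in tool now [3.4 0.6 4.4] shift in aligned tool [3.3 0.6 4.5]
```

Emit:
arm_command:
  moves: [-1,2,0,2,0,0.006,0,-1,0,0,1,0,0,0,-1,0,0,0,0,0,0]

```text
clock: 12.02
tcp_pos: [0.6543, 0.1226, 0.1457]
orientation: [0.208, -0.048, 0.977, 0.01]
wrist_force: [-0.1, -0.2, -1.8]
finger_gap: 0.0162
grip_force: 59.6
```

```bash
python3 d.py 40 78 0
```

```text
t 12.025 sole in panel mm [41.1 77.6  1. ] rotvec to align (tool) [-0.     0.     0.002] F panel [-0.85 -0.16 -1.55] T [-0.08  0.54  0.02] gap 0.0162 grip 59.6
O [0.6372 0.043  0.1001] target tcp [0.6537 0.1229 0.1443] shift in tool now [1.1 0.4 1. ] shift in aligned tool [1.1 0.4 1. ]
```

Emit:
arm_command:
  moves: [-1,0,0,0.9,0,0,0,-1,0,0,0,0,0,0]

```text
clock: 12.28
tcp_pos: [0.6548, 0.1226, 0.1451]
orientation: [0.208, -0.048, 0.977, 0.01]
wrist_force: [-0.3, 0.1, -1.4]
finger_gap: 0.0164
grip_force: 59.7
```

Emit:
arm_command:
  moves: [-1,0,0,0.5,0,0,0,-1,0,0,0,0,0,0]

```text
clock: 12.52
tcp_pos: [0.6548, 0.1226, 0.1449]
orientation: [0.208, -0.048, 0.977, 0.01]
wrist_force: [-3.7, -1.1, 2.7]
finger_gap: 0.0162
grip_force: 60.2
```

```bash
python3 d.py 40 78 0
```

```text
t 12.525 sole in panel mm [41.2 77.5  0.1] rotvec to align (tool) [-0.     0.001  0.002] F panel [-2.35 -0.7   4.04] T [-0.09  0.87 -0.04] gap 0.0162 grip 60.2
O [0.6372 0.043  0.1001] target tcp [0.6537 0.1229 0.1443] shift in tool now [1.2 0.4 0.1] shift in aligned tool [1.2 0.4 0.1]
```

Contact force is about 5 N. I'll add a little more press and start wiping.

Emit:
arm_command:
  moves: [-1,0,-5,0.3,0,0,0,-1,0,-10,0,0,0,0,-1,0,-12,0,0,0,0,-1,0,-12,0,0,0,0]

```text
clock: 13.02
tcp_pos: [0.6595, 0.0836, 0.1451]
orientation: [0.208, -0.048, 0.977, 0.01]
wrist_force: [-2.5, 4.3, 5.5]
finger_gap: 0.0164
grip_force: 60.6
```

```bash
python3 d.py 40 40 0
```

```text
t 13.025 sole in panel mm [42.2 38.3 -0. ] rotvec to align (tool) [0.001 0.002 0.002] F panel [0.37 4.48 5.82] T [1.04 0.58 0.48] gap 0.0164 grip 60.6
O [0.6372 0.043  0.1001] target tcp [0.6573 0.0851 0.1443] shift in tool now [ 2.1  1.7 -0. ] shift in aligned tool [ 2.1  1.7 -0. ]
```

Emit:
arm_command:
  moves: [-1,0.5,-12,0,0,0,0,-1,0.5,-13,0,0,0,0,-1,0,-14,0,0,0,0,-1,0,-14,0,0,0,0,-1,0,-14,0,0,0,0]

```text
clock: 13.65
tcp_pos: [0.6648, 0.0164, 0.1445]
orientation: [0.208, -0.048, 0.977, 0.01]
wrist_force: [-3.5, 3.1, 5.9]
finger_gap: 0.0163
grip_force: 60.5
```

```bash
python3 d.py 40 40 0
```

```text
t 13.65 sole in panel mm [ 40.9 -29.1  -0.1] rotvec to align (tool) [0.    0.002 0.002] F panel [-0.54  3.47  6.66] T [0.98 0.57 0.43] gap 0.0163 grip 60.5
O [0.6372 0.043  0.1001] target tcp [0.6573 0.0851 0.1443] shift in tool now [ 0.7 69.1 -0.1] shift in aligned tool [ 0.8 69.1 -0.1]
```

Emit:
arm_command:
  moves: [-1,0,-15,0,0,0,0,-1,0,-16,0,0,0,0,-1,0,-18,0,0,0,0,-1,0,-20,0,0,0,0,-1,0,-18,0,0,0,0,-1,0,-3,0,0,0,0,-1,0,0,-15,0,0,0,-1,0,0,-40,0,0,0]

```text
clock: 14.65
tcp_pos: [0.649, -0.0741, 0.1922]
orientation: [0.205, -0.048, 0.978, 0.011]
wrist_force: [-0.6, 0.1, -2.0]
finger_gap: 0.0163
grip_force: 59.5
```

Emit:
arm_command:
  moves: [-1,0,50,-30,0,0,0,-1,0,50,0,0,0,0,-1,0,0,0,0,0,0]

```text
clock: 15.02
tcp_pos: [0.6279, 0.0273, 0.2229]
orientation: [0.208, -0.051, 0.977, 0.01]
wrist_force: [0.7, -0.4, -2.2]
finger_gap: 0.0163
grip_force: 59.8
```

```bash
python3 look.py 5; python3 - <<'E'
import cv2,numpy as np
a=cv2.imread('pics/top5.png')[100:290,90:380]; b=cv2.imread('pics/wrist5.png')
cv2.imwrite('pics/both5.png',np.vstack([cv2.resize(b[:300],(560,300)),cv2.resize(a,(458,300),interpolation=cv2.INTER_CUBIC)[:, :].copy() if 0 else cv2.copyMakeBorder(cv2.resize(a,(458,300),interpolation=cv2.INTER_CUBIC),0,0,0,102,cv2.BORDER_CONSTANT)]))
E
```

```text
t 15.025 sole in panel mm [ 40.1 -14.7  86. ] rotvec to align (tool) [0.002 0.002 0.007] F panel [-0.31 -0.44 -2.25] T [-0.08  0.55  0.02] gap 0.0163 grip 59.8
top orange [333. 173.] 29 [ -21.3 -158.8  -97.6] [  -3.7 -144.6  -87.4] z 0.012
top orange [334. 203.] 48 [ -98.9 -160.1  -63.3] [ -68.3 -138.4  -48.7] z 0.015
top orange [329. 215.] 20 [-115.2 -142.2  -48.9] [-108.  -125.6  -36.1] z 0.016
wrist orange [139.  11.] 242 [-116.8 -144.   -57.2] [-106.1 -121.8  -35.2] z 0.015
wrist orange [131.  48.] 565 [-102.5 -168.1  -71.2] [ -66.7 -133.2  -48.8] z 0.012
wrist orange [128.  66.] 11 [ -71.5 -155.9  -66.7] [ -68.6 -151.7  -60. ] z 0.013
wrist orange [150. 129.] 227 [ -22.7 -161.9 -101.9] [  -2.8 -141.7  -86.4] z 0.011
```

View pics/both5.png

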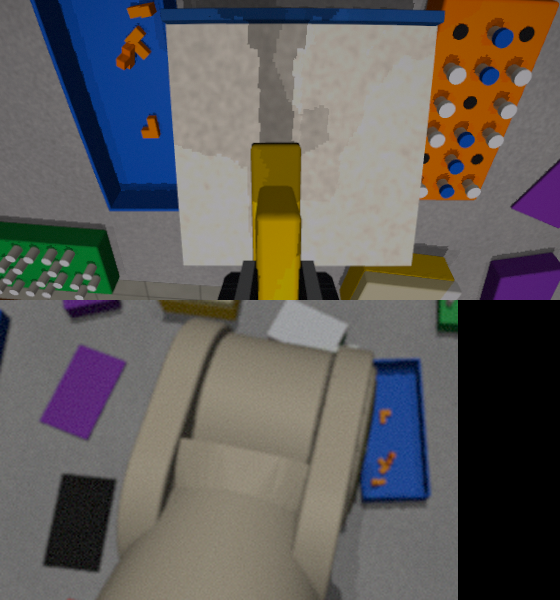

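Two chips form the pair at (130,47), with single chips at (140,10) and (150,127), so I can only count four. I'll move the arm aside and look for the fifth.

Emit:
arm_command:
  moves: [-1,20,55,-20,0,0,0,-1,20,55,-10,0,0,0,-1,0,55,0,0,0.13,0,-1,0,55,0,0,0.14,0,-1,0,55,0,0,0.14,0,-1,0,0,0,0,0,0]

```text
clock: 15.88
tcp_pos: [0.5563, 0.2954, 0.2259]
orientation: [0.0, -0.05, 0.999, -0.001]
wrist_force: [-1.0, -1.3, -2.8]
finger_gap: 0.0165
grip_force: 60.0
```

```bash
python3 look.py 6; python3 - <<'E'
from h import *
im,D=read_camera('scene'); cv2.imwrite('pics/scene6.png',im)
a=cv2.imread('pics/top6.png')[115:235,225:385]
r=lambda x,w:cv2.resize(x,(w,w*x.shape[0]//x.shape[1]),interpolation=cv2.INTER_CUBIC)
cv2.imwrite('pics/both6.png',np.hstack([r(a,400),cv2.resize(im[195:315,210:370],(400,300),interpolation=cv2.INTER_CUBIC)]))
E
```

```text
t 15.875 sole in panel mm [-12.6 258.9 109.8] rotvec to align (tool) [-0.002 -0.418  0.004] F panel [-2.18 -1.23 -2.09] T [-0.06  0.03 -0.01] gap 0.0165 grip 60.0
top orange [320. 157.] 16 [  24.9 -123.  -114.3] [  37.5 -116.2  -97.7] z 0.019
top orange [333. 173.] 29 [ -21.1 -158.6  -97.2] [  -3.9 -144.6  -86.2] z 0.011
top orange [334. 203.] 51 [ -98.9 -160.4  -62.1] [ -68.  -138.4  -47.6] z 0.014
top orange [329. 215.] 20 [-115.2 -142.2  -49.4] [-107.8 -125.6  -34. ] z 0.015
```

View pics/both6.png

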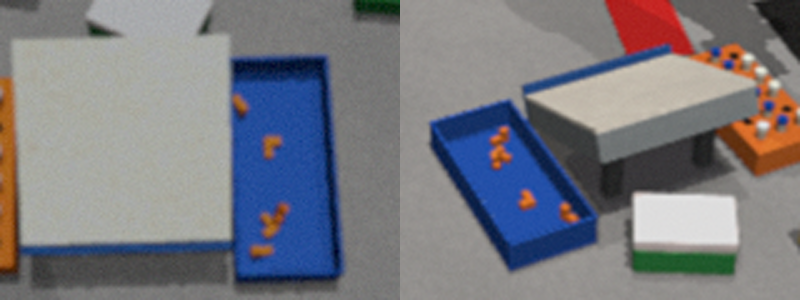

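All five are in the tray: the left picture shows them at (240,105), (271,146), a pair at (273,218), and (260,251). The panel is clean, and the rack and green box look untouched. Now I'll return the scraper.

Emit:
arm_command:
  moves: [-1,0,0,0,0,0,0.131,-1,45,37,0,0,0,0,-1,46,38,0,0,0,0,-1,0,0,50,0,0,0,-1,0,0,50,0,0,0,-1,0,0,40,0,0,0,-1,0,0,25,0,0,0,-1,0,0,0,0,0,0]

```text
clock: 17.02
tcp_pos: [0.4652, 0.3679, 0.0668]
orientation: [0.004, 0.017, 1.0, -0.0]
wrist_force: [-0.5, 0.1, -1.8]
finger_gap: 0.0164
grip_force: 60.0
```

```bash
python3 w.py 7 | grep -v -e '^mat'; python3 -c "
from h import *
s=get_state(); print(s['tcp_pos'],s['wrist_force'],R.from_matrix(q2R(s['orientation'])).as_rotvec(), s['ft_torque'])"
```

```text
17.025 [0.4652 0.3679 0.0668] [[-0.999, 0.035, 0.008], [0.035, 0.999, -0.001], [-0.008, -0.001, -1.0]] [-0.49  0.13 -1.83]
z [0.0427 0.1072 0.1087 0.1092]
 top 284 (array([431.8, 368.9]), 17.9, 3.0, 88.9) 0.078
 foot top 0 (array([0., 0.]), 0.0, 0.0, 0.0) nan
 mat (array([462.2, 370.1]), 135.3, 90.3, -2.1) 0.0045
scraper 0.76 276 243 [0.4425 0.3686 0.1064]
[0.46789799 0.3703056  0.06951277] [ 0.28254977  0.32747563 -1.14916178] [0.05300726 3.12836192 0.00356319] [ 0.06644786 -0.01731075  0.02493172]
  return _methods._mean(a, axis=axis, dtype=dtype,
  ret = ret.dtype.type(ret / rcount)
```

Emit:
arm_command:
  moves: [-1,0,2,12,0,0.01,0,-1,0,0,12,0,0,0,-1,0,0,5,0,0,0,-1,0,0,0,0,0,0,-1,0,0,0,0,0,0]

```text
clock: 17.8
tcp_pos: [0.4668, 0.3726, 0.0376]
orientation: [-0.001, 0.016, 1.0, 0.0]
wrist_force: [1.1, 1.0, -1.7]
finger_gap: 0.0168
grip_force: 60.1
```

```bash
python3 -c "
from h import *
s=get_state(); print(s['tcp_pos'],s['wrist_force'],q2R(s['orientation']).round(4), s['ft_torque'])"
```

```text
[0.46676473 0.37259778 0.03764213] [ 1.10946297  0.96120304 -1.70041547] [[-9.995e-01  3.250e-02 -1.100e-03]
 [ 3.250e-02  9.995e-01  1.000e-04]
 [ 1.100e-03  1.000e-04 -1.000e+00]] [-0.00753679  0.01198969  0.00193581]
```

Emit:
arm_command:
  moves: [-1,0,0,1.5,0,0,0,-1,0,0,0.5,0,0,0,-1,0,0,0,0,0,0]

```text
clock: 18.18
tcp_pos: [0.4668, 0.3726, 0.0358]
orientation: [-0.0, 0.016, 1.0, 0.0]
wrist_force: [-0.3, 0.1, -2.2]
finger_gap: 0.0161
grip_force: 60.1
```

Emit:
arm_command:
  moves: [-1,0,0,0.5,0,0,0,-1,0,0,0,0,0,0]

```text
clock: 18.42
tcp_pos: [0.4668, 0.3726, 0.0356]
orientation: [-0.0, 0.016, 1.0, 0.0]
wrist_force: [-2.2, -0.0, 2.5]
finger_gap: 0.0166
grip_force: 60.5
```

Emit:
arm_command:
  moves: [-1,0,0,0.4,0,0,0,-1,0,0,0,0,0,0]

```text
clock: 18.68
tcp_pos: [0.4668, 0.3726, 0.0356]
orientation: [-0.0, 0.016, 1.0, 0.0]
wrist_force: [-1.7, -1.1, 6.2]
finger_gap: 0.0163
grip_force: 61.0
```

Emit:
arm_command:
  moves: [-0.3,0,0,0,0,0,0,0.2,0,0,0,0,0,0,1,0,0,0,0,0,0,1,0,0,0,0,0,0,1,0,0,0,0,0,0,1,0,0,0,0,0,0]

```text
clock: 19.42
tcp_pos: [0.4668, 0.3725, 0.0347]
orientation: [-0.001, 0.016, 1.0, 0.0]
wrist_force: [0.2, -0.1, -0.0]
finger_gap: 0.0855
grip_force: 0.0
```

Emit:
arm_command:
  moves: [1,0,0,-10,0,0,0,1,0,0,-30,0,0,0,1,0,0,-45,0,0,0,1,0,0,-50,0,0,0,1,0,0,-40,0,0,0,1,0,0,0,0,0,0]

```text
clock: 20.18
tcp_pos: [0.469, 0.3738, 0.2148]
orientation: [0.003, 0.016, 1.0, 0.002]
wrist_force: [-0.3, 0.5, -0.6]
finger_gap: 0.0854
grip_force: 0.0
```

```bash
python3 w.py 8; python3 look.py 9; python3 - <<'E'
from h import *
im,D=read_camera('scene')
cv2.imwrite('pics/both9.png',np.hstack([cv2.resize(im[150:310,120:460],(640,300),interpolation=cv2.INTER_CUBIC)]))
E
```

```text
20.175 [0.469  0.3738 0.2148] [[-0.999, 0.033, 0.006], [0.033, 0.999, 0.005], [-0.006, 0.005, -1.0]] [-0.35  0.49 -0.59]
z [0.0041 0.075  0.0774 0.078 ]
 top 1531 (array([467.1, 371.2]), 69.2, 17.4, -1.7) 0.0763
 foot top 1039 (array([467.5, 371.2]), 109.9, 25.7, -1.7) 0.0224
 mat (array([469.2, 370.3]), 147.8, 89.0, -2.1) 0.0046
scraper 0.97 273 171 [0.4497 0.3716 0.0765]
mat 0.98 263 172 [0.4599 0.3606 0.023 ]
mat 0.8 304 337 [0.6724 0.4015 0.0042]
mat 0.74 82 113 [0.3943 0.1749 0.0044]
mat 0.68 226 23 [0.3161 0.3305 0.0039]
t 20.325 sole in panel mm [-94.1 344.3 128. ] rotvec to align (tool) [-0.027 -0.419 -0.128] F panel [0.48 0.04 0.11] T [-0.01 -0.02 -0.03] gap 0.0853 grip 0.0
top orange [320. 157.] 16 [  24.7 -123.1 -113.1] [  37.4 -115.9  -95.9] z 0.02
top orange [333. 173.] 28 [ -21.2 -158.2  -96.7] [  -3.6 -144.7  -87.6] z 0.012
top orange [334. 203.] 50 [ -98.8 -160.3  -62.2] [ -68.  -138.5  -48.5] z 0.015
top orange [329. 215.] 20 [-115.4 -142.3  -49.8] [-108.1 -125.7  -34. ] z 0.014
```

View pics/both9.png

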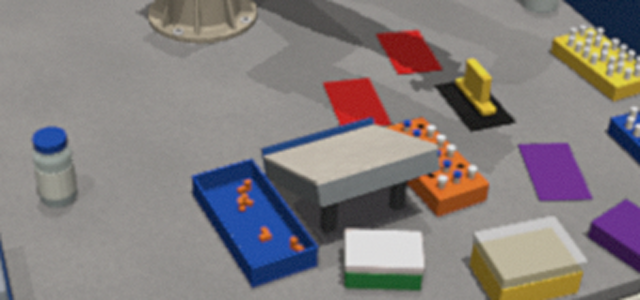

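The scraper stands upright at the centre of the black mat (view (478,90)). All five chips lie in the tray, and the rack, jar and box look undisturbed. Handing in.

```bash
python3 -c "
from workcell import *
print(hand_in())"
```

```text
the job is handed in; nothing more can be done
None
```

The job is handed in at about 20 s on the clock: all five fragments are in the blue tray, the scraper stands released on its black mat, sole force in the readings during wiping stayed around 10 N or less, and the rack, jar and green box look unmoved in the last picture.

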